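# Assemble the demonstration generator and hold its rotor home

## Task

Get the demonstration generator ready: first lay the loose bar magnet from the orange tray flat in the empty cradle of the blue generator, its red end pointing the same way as that of the magnet already fitted in the other cradle, and let go of it. Then take the rotor by its yellow knob from the wooden ring, turn it until its four splines mesh with the cross slots of the brass hub, slide it fully home until its black collar sits on the hub, and finish while still gripping it and pressing it down against the sprung contact pin inside (do not let go: the spring lifts it). Leave the other things where they are.

Things in the scene. Friction and masses are not known exactly. Their poses are not given: they have to be found in the camera images.
- generator: Fixed blue block 130 (x) x 170 (y) x 44 mm; origin at the centre of its underside, z up. On its flat top: brass hub in the centre and, 58 mm to either side, a white cradle along x for a bar magnet. The +y cradle holds a fixed magnet of the loose one's size, red half towards +x, top 18 mm above the housing; the -y cradle is empty. Position and yaw vary.
- cradle (a point): Centre of the empty cradle's floor, level with the housing's top, 44 mm above the bench; axes as the generator's. Room for the magnet along x: 87 mm between end stops, 24 mm between cheeks, all 8 mm high; cheeks only beside the magnet's ends (28 to 40 mm from the centre), the middle is free for fingers.
- fitted_red_end (a point): Centre of the red end face of the fitted magnet (generator +x end of the other cradle).
- hub (a point): Centre of the hub's mouth, flush with the housing's top, 44 mm above the bench; axes as the generator's. The brass hub (40 mm square) has a cross of two slots, each 11 mm wide and 40 mm long, one along x and one along y, open down to the base. The hub does not turn.
- contact_pin (a joint): Sprung copper pin, 10 mm diameter, in the middle of the hub's slots; value 0 up (its top 15 mm below the hub's mouth), grows as it is pressed down, 0.009 m when the rotor is home; it pushes back with 4 N at first touch and 10 N when home, more than the rotor's weight.
- rotor: Rotor, 98 mm tall, 0.18 kg, upright in the wooden ring, any yaw; origin under its foot's centre, z up. 0-24 mm: cross of four splines, 32 mm across, ribs 8 mm wide along x and y, rounded below; to 29: black collar, 44 dia; to 60: coil, 38 dia; to 72: neck, 12 dia; to 98: yellow knob, 24 mm square along x and y. Home: origin 24 mm below the hub's mouth. Meshes in any of four quarter turns.
- rotor_knob (a point): Centre of the rotor's yellow square knob, 85 mm above the rotor's origin.
- rotor_rest: Fixed wooden ring on the bench in which the rotor waits, 60 mm outside, 37 mm inside diameter, 28 mm high; origin at the centre of its underside. The rotor's foot hangs in it, the collar on its rim.
- tray: Orange tray, fixed, 330 (x) x 270 (y) x 22 mm, walls and floor 4 mm thick; origin at the centre of its underside.
- magnet: Loose bar magnet (it does not attract anything here), 80 (x) x 18 (y) x 18 mm, about 0.17 kg, one half red (+x), the other grey, lying flat in the tray, yaw varies widely; origin at the centre of its underside.
- magnet_red_end (a point): Centre of the red end face of the loose magnet, 40 mm along its x from the origin and 9 mm above its underside.
- jar: Brown glass jar with black lid, 68 mm diameter, 110 mm tall, in the tray; origin at its underside. Leave alone.
- card_stack: Stack of cards, green on top, 61 x 45 x 20 mm in the tray; leave alone.
- slide_box: Small clear box with white lid 62 x 42 x 16 mm in the tray; leave alone.
- glass_block: Green glass block 110 x 60 x 18 mm on the bench; leave alone.
- brass_weight: Brass weight 40 mm diameter, 54 mm tall on the bench; leave alone.
- multimeter: Yellow multimeter 75 x 140 x 32 mm on the bench; leave alone.
There are look-alikes about, which are no part of the job. Of the things like the generator, leave any that is purple; of the rest the larger one is meant.

How it is judged:
On the way, in this order (a step that is already met when the one before it is completed fails the run):
1. the magnet lies flat in the empty cradle, red end the same way as the fitted one's, let go (x of magnet in the frame of generator between -0.006 and 0.006 m and y of magnet in the frame of cradle between -0.006 and 0.006 m and z of magnet in the frame of cradle between -0.003 and 0.003 m and angle between magnet's own z axis and vertical below 0.08 rad and x of magnet_red_end in the frame of generator above 0.03 m and contact force between the fingers and magnet below 0.1 N and linear speed of magnet below 0.02 m/s), for 0.2 s.
2. the rotor's splines are meshed and it is pressed home on the contact pin (horizontal distance between rotor and hub below 0.004 m and angle between rotor's own z axis and vertical below 0.1 rad and z of rotor in the frame of hub below -0.0215 m and value of joint contact_pin above 0.0065 m and contact force between the fingers and rotor above 2 N and linear speed of rotor below 0.02 m/s), for 0.3 s.
At the end, for the whole second after the job is handed in: Magnet flat in the empty cradle (6 mm, 3 mm in height), red end the same way as the fitted one's, let go; rotor upright in the hub (within 4 mm of its axis), pressed home to within 2.5 mm with the contact pin down at least 6.5 mm, still gripped (all of step 1 and all of step 2); the arm keeps its last pose, push and grip.
It fails at once if a bystander is pushed more than 30 mm from its place (distance of any of jar, card_stack, slide_box, glass_block, brass_weight, multimeter from where it was at the start of the episode above 0.03 m).
It fails at once if the jar is tipped (angle between jar's own z axis and vertical above 0.35 rad).
It also fails if it takes over 53 s, if anything falls off the work surface, if the arm or the gripper's body presses on something with over 40 N, if the wrist force passes 120 N, or if a joint passes its speed limit or range.

## Robot

A 6-joint arm with a two-finger parallel gripper is mounted at the origin on the work surface. World frame = base frame: x ahead of the robot, y to its left, z up, the work surface at z = 0. Lengths are in m, angles in rad, forces in N, time in s.
With the tool pointing down it reaches from about 0.375 to 0.9 m from the base axis. Payload 3.1 kg.
Tool frame: the origin (TCP) lies between the finger pads; the fingertips stand 22 mm ahead of it and the grasp point (between the pads) lies 3 mm ahead of it; z points along the fingers, y is the line along which they close (so a half turn about z gives the same grasp; the last joint's range is limited). The gripper opens to 87 mm and grips with 3 to 60 N. Pads are 19 mm wide; open, the fingers measure 117 mm over their backs; the gripper's body (75 mm by 190 mm) begins 51 mm behind the grasp point.
Start: joints at [-1.343, 0.527, 1.433, -0, 1.181, -0.178], TCP at [0.247, -0.574, 0.245] pointing down, gripper open.
Joint ranges: [-3.08, 3.08], [-0.75, 2.2], [0.22, 2.44], [-1.43, 4.57], [0, 2.65], [-2.85, 2.85]. Speed limits (rad/s): [2.79, 2.79, 3.14, 3.14, 3.14, 3.14].

## Interface

Orientations are given as a unit quaternion [x, y, z, w].
In Python, from rig import robot gives the robot as it stands.
- The arm moves only by the tool move_arm, never from a script. Its argument "series" is text: rows parted by semicolons, each of 6 numbers parted by spaces: the shift along the tool's x, y, z in mm, then the turn, a rotation vector about the tool's x, y, z in degrees. In form: dx dy dz ax ay az; .... A call has 1 to 8 rows; each row is the pose to reach, as a shift and turn from the pose commanded when the call began, along the tool's axes at that moment; what a row does not reach only later rows make up. A row lasts 1/12 s, in which the tool goes at most 41.7 mm and 7.16 degrees, less where a joint would pass 70% of its speed; a pose out of reach is approached as far as the arm can. A call with a gripper value outside its range is refused whole. "jaw" is the opening, from 0 (shut) to 1 (fully open), set as the call begins (left out, the last holds). The fingers move at their own pace and stop on an object; "newtons" is the grip in N (left out, the last holds). Time passes only in rows, so rows that repeat a pose let the fingers close. It gives the time, the measured TCP pose, the force, the opening and the grip force at its end, in the units of the state.
- robot.get_obs(): the state, without advancing time (a new reading comes with each control period).
- robot.camera(name): name is "scene" or "top" or "wrist"; returns a dict with "img" (400x640x3 uint8, red, green, blue), "mtx" (3x3 intrinsics, pixels), "world_to_cam" (4x4, takes a point from world to camera coordinates). Camera axes: x right, y down, z forward; pixel columns grow to the right and rows downward; lengths in m; the calibration is good to about 2 mm. A picture is of the moment at which its call begins. There is no depth.
- robot.hand_in(): hands the job in; it is judged then, once.
Trained networks look in a picture, given as the dict that the camera call returned (one of the last four; its "shot" number tells which), for a name from the list of things; names that differ only in an ending like _2 or _b are one class to them, and where a whole thing is asked for, a point or a joint stands for the part that bears it (a point fixed in the world has none). Each returns a list of dicts, best first, with "p" (0 to 1); they miss things now and then, are a little off and sometimes report something else, mostly with a low value. They report only what shows in the picture. A call takes as long as a camera call. They do not tell look-alikes from the thing itself.
- robot.search_frame(picture, thing): "xyz" ([x, y, z] in m, in world coordinates, good to about 4 mm: the middle of the surface that is visible of it).
- robot.tip_of(picture, thing): "xyz" ([x, y, z] in m, in world coordinates, good to about 4 mm: a listed point, or the origin of a listed thing).
The state is a dict: "time": time; "q": joint angles; "joint_velocities": joint speeds; "joint_torque": joint torques, N m; "position": TCP position; "tool_rot": TCP orientation; "ft_force": force on the tool from outside, world axes, zero at the start; "moment": the same for the moment, N m; "grip_width": finger opening in m; "grip_force": force on a finger pad.
Only numpy, scipy, OpenCV 4.12 (cv2) and the standard library are available. Lean on these libraries where they do the work, as an engineer would, in place of code of your own. Each camera call takes 0.05 s, during which the arm holds its last target. There are 200 camera calls.

## Working session

There is one attempt and no reset: what is moved stays moved. The work goes in short steps, Python scripts to look and compute and a tool call to move; the robot and the scene stay as the last step left them, time stands still between calls to the robot, and variables do not carry over. Pictures are saved under pics/ and viewed, at most 10 in all, crops included, and the job is handed in when it is done.

Besides the shell and the picture viewer there is one more tool, called after ">>>" as name(argument=value, ...) on one line, values as JSON. move_arm: Moves the arm, as the interface text tells. Its arguments: {"type":"object","properties":{"series":{"type":"string"},"jaw":{"type":"number"},"newtons":{"type":"number"}},"required":["series"]}

```bash
ls; mkdir -p pics; python3 - <<'E'
from rig import robot
import cv2
for n in ("top","scene"):
    c=robot.camera(n); cv2.imwrite(f"pics/{n}0.png",c["img"][:,:,::-1])
    for t in ("generator","cradle","fitted_red_end","hub","rotor","rotor_knob","magnet","magnet_red_end","rotor_rest","jar"):
        print(n,t,[([round(v,3) for v in d["xyz"]],round(d["p"],2)) for d in robot.tip_of(c,t)])
o=robot.get_obs();print(o["time"],o["position"],o["tool_rot"],o["grip_width"])
E
```

```text
pics
top generator [([0.506, -0.024, -0.001], 0.79), ([0.467, 0.201, -0.001], 0.69)]
top cradle [([0.46, 0.159, 0.036], 0.96), ([0.508, -0.083, 0.039], 0.81), ([0.506, -0.025, -0.004], 0.54)]
top fitted_red_end [([0.548, 0.033, 0.054], 0.57), ([0.5, 0.241, 0.038], 0.56), ([0.507, -0.025, 0.046], 0.36)]
top hub [([0.506, -0.024, 0.045], 0.79), ([0.464, 0.199, 0.028], 0.76)]
top rotor [([0.558, -0.356, 0.002], 0.67), ([0.475, 0.341, 0.002], 0.53)]
top rotor_knob [([0.48, 0.346, 0.09], 0.46)]
top magnet [([0.521, -0.323, 0.003], 0.48)]
top magnet_red_end [([0.546, -0.353, 0.011], 0.74)]
top rotor_rest [([0.476, 0.343, -0.0], 0.42)]
top jar [([0.662, -0.434, -0.0], 0.68), ([0.557, -0.464, 0.005], 0.49)]
scene generator [([0.511, -0.025, 0.001], 0.87), ([0.212, -0.32, 0.0], 0.81), ([0.461, 0.201, -0.001], 0.68)]
scene cradle [([0.458, 0.157, 0.032], 0.79), ([0.509, -0.081, 0.043], 0.7), ([0.223, -0.374, 0.045], 0.65)]
scene fitted_red_end [([0.497, 0.24, 0.034], 0.87), ([0.235, -0.251, 0.052], 0.7)]
scene hub [([0.505, -0.025, 0.044], 0.96), ([0.468, 0.202, 0.033], 0.8), ([0.211, -0.32, 0.045], 0.73)]
scene rotor [([0.479, 0.346, 0.007], 0.65)]
scene rotor_knob [([0.469, 0.345, 0.091], 0.67)]
scene magnet [([0.524, -0.319, 0.001], 0.54)]
scene magnet_red_end [([0.548, -0.35, 0.017], 0.47), ([0.664, -0.438, 0.006], 0.44), ([0.476, 0.345, -0.003], 0.38), ([0.511, -0.079, 0.042], 0.37), ([0.553, -0.358, 0.003], 0.29), ([0.47, 0.344, 0.092], 0.28)]
scene rotor_rest [([0.475, 0.344, -0.003], 0.76)]
scene jar [([0.663, -0.439, 0.006], 0.85)]
1.1 [ 0.24673263 -0.57420083  0.24454769] [ 9.79486156e-01  2.01511464e-01 -1.29236453e-06 -1.19255960e-05] 0.08744787071478125
```

View pics/top0.png

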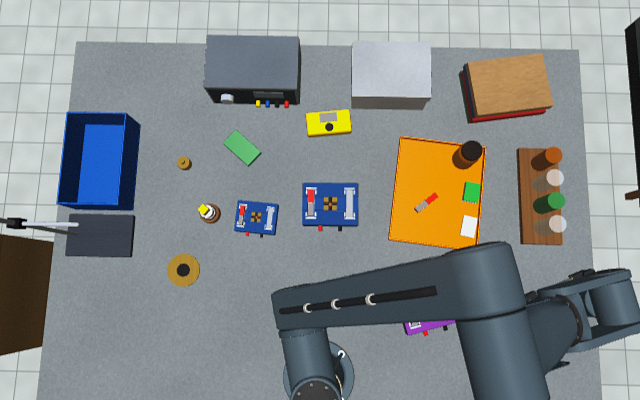

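View pics/scene0.png

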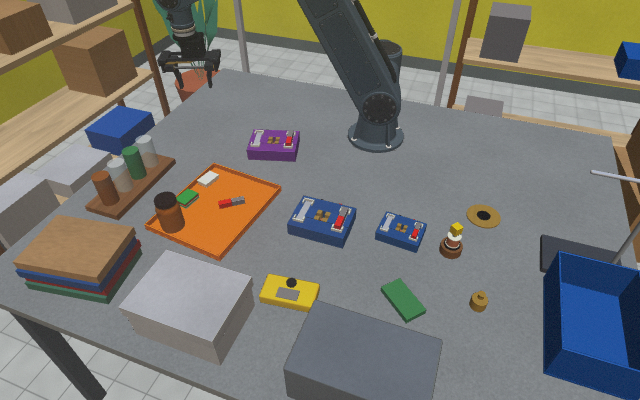

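```bash
cat > h.py <<'E'
from rig import robot
import numpy as np, cv2
from scipy.spatial.transform import Rotation as R
def plan(x,y,z,yaw):
    "shift (mm) and turn (deg) in tool axes to a downward pose with tool x at yaw (deg)"
    o=robot.get_obs(); r=R.from_quat(o["tool_rot"])
    p=r.inv().apply(np.array([x,y,z])-o["position"])*1000
    t=R.from_euler("z",yaw,degrees=True)*R.from_euler("x",180,degrees=True)
    a=(r.inv()*t).as_rotvec(degrees=True)
    print("plan",np.round(p,1),np.round(a,1),"t",round(o["time"],2))
def ray(c,u,v,z):
    d=np.linalg.inv(c["mtx"])@[u,v,1]; W=np.linalg.inv(c["world_to_cam"])
    d=W[:3,:3]@d; o=W[:3,3]; return (o+d*(z-o[2])/d[2])
def tips(c,*ts):
    for t in ts: print(t,[(np.round(d["xyz"],3).tolist(),round(d["p"],2)) for d in robot.tip_of(c,t)])
def blob(c,mask,z):
    "largest blob: min-area rectangle in world plane z"
    n=cv2.findContours(mask.astype(np.uint8),cv2.RETR_EXTERNAL,cv2.CHAIN_APPROX_NONE)[0]
    k=max(n,key=cv2.contourArea)[:,0]
    w=np.array([ray(c,u,v,z)[:2] for u,v in k])*1000
    (m,s,a)=cv2.minAreaRect(w.astype(np.float32)); return np.round(m,1),np.round(s,1),round(a,1),np.round(k.mean(0))
E
python3 - <<'E'
from h import *
plan(.515,-.325,.2,-51)
E
```

```text
plan [ 344.9 -123.1   44.6] [-0.   0.  74.3] t 1.1
```

>>> move_arm(series="345 -123 45 0 0 74;345 -123 45 0 0 74;345 -123 45 0 0 74;345 -123 45 0 0 74;345 -123 45 0 0 74;345 -123 45 0 0 74;345 -123 45 0 0 74;345 -123 45 0 0 74", jaw=0.6)

```text
time: 1.77
position: [0.4795, -0.3583, 0.2057]
tool_rot: [0.962, -0.274, 0.0, 0.0]
ft_force: [1.0, -0.4, 0.1]
grip_width: 0.0531
grip_force: 0.0
```

```bash
python3 - <<'E'
from h import *
plan(.515,-.325,.2,-51)
E
```

```text
plan [ 12.7 -47.    5.7] [ 0.  -0.  19.3] t 1.77
```

>>> move_arm(series="13 -47 6 0 0 19;13 -47 6 0 0 19;13 -47 6 0 0 19;13 -47 6 0 0 19")

```text
time: 2.1
position: [0.5147, -0.325, 0.1995]
tool_rot: [0.905, -0.425, -0.0, -0.0]
ft_force: [0.5, 0.0, -0.1]
grip_width: 0.0524
grip_force: 0.0
```

```bash
python3 - <<'E'
from h import *
o=robot.get_obs(); print(o["position"],o["tool_rot"])
c=robot.camera("wrist"); cv2.imwrite("pics/w1.png",c["img"][:,:,::-1])
tips(c,"magnet","magnet_red_end")
i=c["img"].astype(int); hsv=cv2.cvtColor(c["img"],cv2.COLOR_RGB2HSV)
red=(i[...,0]>120)&(i[...,1]<70)&(i[...,2]<80)
grey=(hsv[...,1]<60)&(hsv[...,2]>60)&(hsv[...,2]<220)
print(blob(c,red,.022),blob(c,grey,.022))
plan(.515,-.325,.2,-51)
E
```

```text
[ 0.5146729  -0.32502278  0.19954288] [ 9.05053429e-01 -4.25297851e-01 -1.68852949e-04 -1.34345328e-05]
magnet [([0.52, -0.32, 0.005], 0.87)]
magnet_red_end [([0.549, -0.349, 0.013], 0.71), ([0.552, -0.462, 0.0], 0.39)]
(array([ 530.9, -332.1]), array([15.4, 30.9]), 39.7, array([308., 168.])) (array([ 375. , -487.6]), array([259.4, 278.9]), 45.1, array([532., 130.]))
plan [-0.4 -2.1 -0.1] [ 0.  -0.   0.7] t 2.25
```

View pics/w1.png

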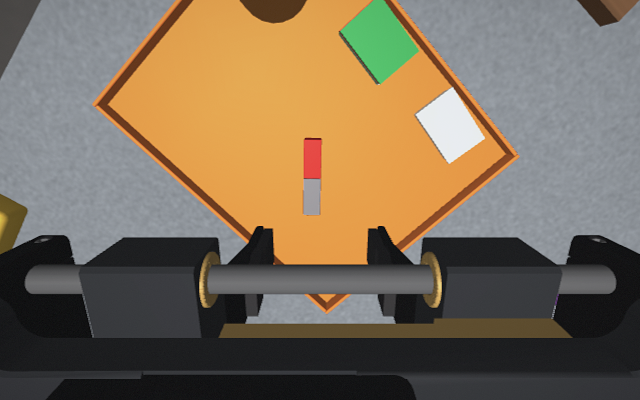

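The wrist view shows the magnet lying nearly along image-vertical, red end up; red/grey boundary at about (312.5,179), ends at rows 140 and 215.

```bash
python3 - <<'E'
from h import *
c=robot.camera("wrist")
for u,v in((313,140),(312.5,179),(312,215)): print(np.round(ray(c,u,v,.022),4))
m=(ray(c,313,140,.022)+ray(c,312,215,.022))/2; print(m)
plan(m[0],m[1],.03,-50.5)
E
```

```text
[ 0.5434 -0.3529  0.022 ]
[ 0.5185 -0.3216  0.022 ]
[ 0.4939 -0.2908  0.022 ]
[ 0.51866459 -0.32182267  0.022     ]
plan [ -0.6  -7.2 169.9] [ 0.  -0.   0.1] t 2.3
```

>>> move_arm(series="-1 -7 100 0 0 1;-1 -7 100 0 0 1;-1 -7 100 0 0 1;-1 -7 150 0 0 1;-1 -7 150 0 0 1;-1 -7 172 0 0 1;-1 -7 172 0 0 1;-1 -7 172 0 0 1")

```text
time: 2.97
position: [0.5186, -0.3221, 0.0284]
tool_rot: [0.901, -0.434, 0.0, 0.0]
ft_force: [-0.1, 0.1, -0.0]
grip_width: 0.0519
grip_force: 0.0
```

>>> move_arm(series="0 0 0 0 0 0;0 0 0 0 0 0;0 0 0 0 0 0;0 0 0 0 0 0;0 0 0 0 0 0;0 0 0 0 0 0", jaw=0, newtons=25)

```text
time: 3.47
position: [0.5188, -0.321, 0.028]
tool_rot: [0.901, -0.434, 0.0, -0.0]
ft_force: [2.5, 0.7, -0.1]
grip_width: 0.0202
grip_force: 0.8
```

>>> move_arm(series="0 0 -120 0 0 0;0 0 -120 0 0 0;0 0 -120 0 0 0;0 0 -120 0 0 0;0 0 -120 0 0 0")

```text
time: 3.88
position: [0.5197, -0.322, 0.1502]
tool_rot: [0.901, -0.434, 0.003, 0.001]
ft_force: [0.3, 0.8, -2.2]
grip_width: 0.0175
grip_force: 25.0
```

```bash
python3 - <<'E'
from h import *
c=robot.camera("wrist"); cv2.imwrite("pics/w2.png",c["img"][:,:,::-1])
plan(.455,-.08,.17,0)
E
```

```text
plan [-227.8 -100.7  -21.9] [  0.   -0.  -51.4] t 3.93
```

>>> move_arm(series="-270 -70 -100 0 0 -51;-270 -70 -100 0 0 -51;-270 -70 -100 0 0 -51;-270 -70 -100 0 0 -51;-270 -70 -100 0 0 -51;-270 -70 -100 0 0 -51;-270 -70 -100 0 0 -51;-270 -70 -100 0 0 -51")

```text
time: 4.6
position: [0.399, -0.0603, 0.2471]
tool_rot: [1.0, 0.0, -0.004, -0.003]
ft_force: [-0.1, 0.4, -2.1]
grip_width: 0.0181
grip_force: 25.0
```

>>> move_arm(series="0 0 0 0 0 0;0 0 0 0 0 0;0 0 0 0 0 0")

```text
time: 4.85
position: [0.4054, -0.0673, 0.2469]
tool_rot: [1.0, -0.004, -0.0, -0.0]
ft_force: [0.5, -0.5, -1.4]
grip_width: 0.0178
grip_force: 25.0
```

```bash
python3 - <<'E'
from h import *
c=robot.camera("wrist"); cv2.imwrite("pics/w3.png",c["img"][:,:,::-1])
tips(c,"generator","cradle","hub","fitted_red_end","magnet","magnet_red_end")
np.savez("w3.npz",mtx=c["mtx"],W=c["world_to_cam"])
hsv=cv2.cvtColor(c["img"],cv2.COLOR_RGB2HSV)
print(blob(c,(hsv[...,0]>105)&(hsv[...,0]<125)&(hsv[...,1]>120),.044))
o=robot.get_obs(); print(o["position"],R.from_quat(o["tool_rot"]).as_matrix()[:,0])
E
```

```text
generator [([0.463, 0.204, -0.001], 0.88), ([0.506, -0.026, -0.002], 0.77), ([0.212, -0.32, -0.002], 0.65), ([0.504, -0.023, 0.041], 0.65)]
cradle [([0.507, -0.083, 0.04], 0.95), ([0.227, -0.377, 0.046], 0.9)]
hub [([0.212, -0.324, 0.046], 0.94), ([0.505, -0.023, 0.04], 0.89), ([0.464, 0.202, 0.035], 0.78)]
fitted_red_end [([0.23, -0.257, 0.052], 0.88), ([0.544, 0.033, 0.054], 0.78), ([0.495, 0.24, 0.04], 0.76)]
magnet [([0.409, -0.069, 0.222], 0.65), ([0.509, -0.026, -0.002], 0.4), ([0.505, -0.021, 0.04], 0.19)]
magnet_red_end [([0.451, -0.066, 0.228], 0.93)]
(array([506.9, -24.1]), array([128.2, 169.5]), 0.7, array([276.,  69.]))
[ 0.40499289 -0.0668853   0.24745485] [ 9.99966117e-01 -8.21297008e-03 -5.58099163e-04]
```

View pics/w3.png

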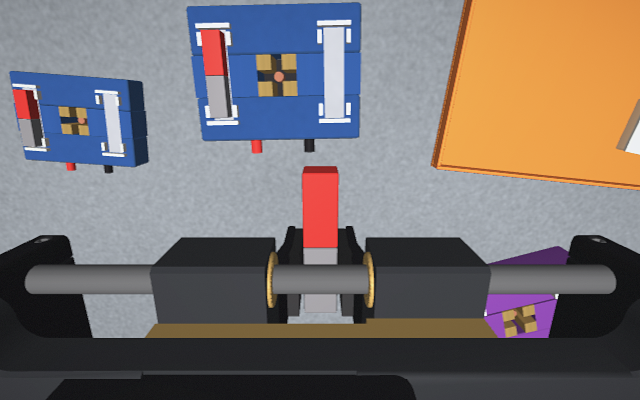

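```bash
python3 - <<'E'
from h import *
d=np.load("w3.npz"); c=dict(mtx=d["mtx"],world_to_cam=d["W"])
P=lambda u,v,z:np.round(ray(c,u,v,z)*1000,1)[:2]
print("corners",[P(*q,.044) for q in((187,6),(361,2),(359,138))])
print("hub",[P(*q,.044) for q in((257,55),(298,54),(298,95),(257,96))])
print("strip",[P(*q,.044) for q in((324,27),(344,26),(345,118),(326,119))])
print("held",P(320,247,.2415),P(320,173,.2415),P(320,312,.2415))
i=cv2.imread("pics/w3.png"); cv2.imwrite("pics/w3c.png",cv2.resize(i[0:150,180:370],None,fx=4,fy=4,interpolation=2))
E
```

```text
corners [array([570. ,  59.1]), array([ 572. , -108.2]), array([ 442.8, -109.7])]
hub [array([525.9,  -5.5]), array([526.5, -46.6]), array([487.4, -45.5]), array([486.7,  -3. ])]
strip [array([550.7, -72.6]), array([551.4, -92.2]), array([463.9, -94.4]), array([463. , -74.4])]
held [410.8 -67.9] [448.9 -68.2] [372.5 -67.6]
```

View pics/w3c.png

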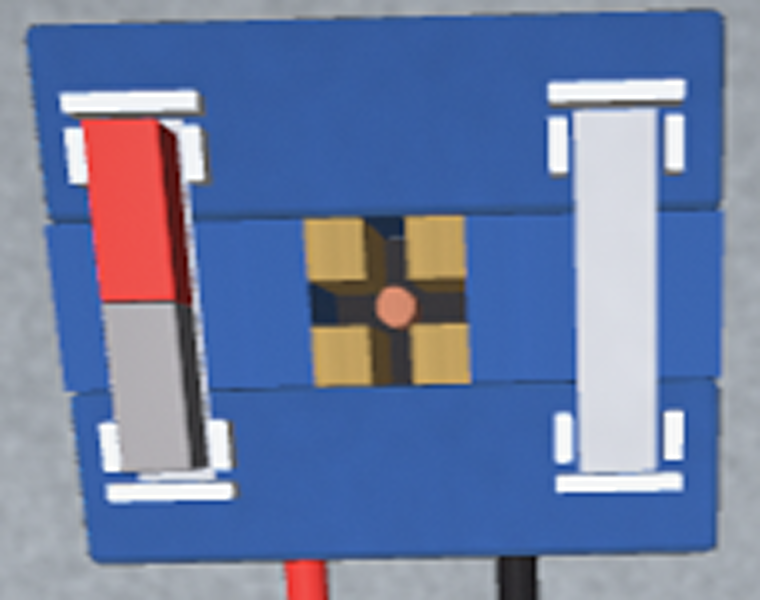

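```bash
python3 - <<'E'
from h import *
d=np.load("w3.npz"); c=dict(mtx=d["mtx"],world_to_cam=d["W"])
W=np.linalg.inv(c["world_to_cam"]);print(W[:3,3],W[:3,2])
for z in(.2415,.237,.232):
  a,b,m,l,r,e=[ray(c,*q,z)*1000 for q in((320,173),(320,312),(320,247),(302.5,200),(338,200),(320,167))]
  print(z,a[0]-b[0],(a[0]+b[0])/2,m[0],(l-r)[1])
i=cv2.imread("pics/w3.png"); cv2.imwrite("pics/w3d.png",cv2.resize(i[155:330,260:380],None,fx=3,fy=3,interpolation=2))
E
```

```text
[ 0.48153343 -0.06861749  0.38730596] [-0.2803115   0.00336335 -0.9599032 ]
0.2415 76.39210846341945 410.7376643359486 410.82422649336667 17.100266927096406
0.237 78.74979327202675 408.5526991537728 408.6419328735767 17.628031382981916
0.232 81.36944305936805 406.12496006246636 406.2171621849212 18.21443633396582
```

View pics/w3d.png

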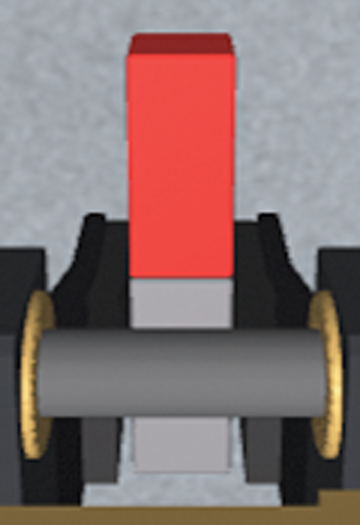

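```bash
python3 - <<'E'
from h import *
plan(.5052,-.0823,.105,.8)
E
```

```text
plan [100.4  14.6 142.4] [-0.   0.  -1.3] t 5.2
```

>>> move_arm(series="100 14.6 80 0 0 -1.3;100 14.6 80 0 0 -1.3;100 14.6 80 0 0 -1.3;100 14.6 110 0 0 -1.3;100 14.6 130 0 0 -1.3;100 14.6 142 0 0 -1.3;100 14.6 142 0 0 -1.3;100 14.6 142 0 0 -1.3")

```text
time: 5.87
position: [0.5045, -0.0817, 0.1051]
tool_rot: [1.0, 0.008, -0.001, -0.0]
ft_force: [-0.3, 0.1, -1.2]
grip_width: 0.0177
grip_force: 25.0
```

```bash
python3 - <<'E'
from h import *
plan(.5052,-.0823,.105,.8)
c=robot.camera("wrist"); cv2.imwrite("pics/w4.png",cv2.resize(c["img"][:,:,::-1][0:340,150:550],None,fx=1.7,fy=1.7))
np.savez("w4.npz",mtx=c["mtx"],W=c["world_to_cam"])
E
```

```text
plan [0.7 0.6 0.1] [-0.   0.1  0.1] t 5.87
```

View pics/w4.png

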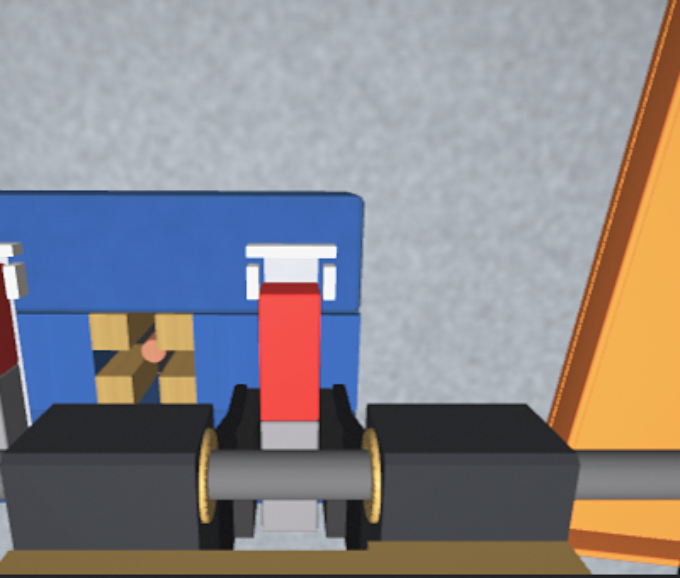

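The magnet is centred between the cheeks (cols 320/343-ish); stop's near edge row ≈152, magnet's top front edge row ≈173.

```bash
python3 - <<'E'
from h import *
d=np.load("w4.npz"); c=dict(mtx=d["mtx"],world_to_cam=d["W"])
P=lambda u,v,z:np.round(ray(c,150+u/1.7,v/1.7,z)*1000,1)[:2]
print("stop",P(290,259,.052),"cheeks inner",P(259,282,.052),P(323,282,.052))
for z in(.092,.094): print("mag",P(290,294,z),P(290,421,z),P(290,530,z))
E
```

```text
stop [550.3 -81.8] cheeks inner [541.7 -70.6] [542. -94.]
mag [546.3 -81.9] [505.8 -82.5] [466.  -83.2]
mag [546.8 -81.9] [506.8 -82.5] [467.5 -83.2]
```

>>> move_arm(series="0.5 0 8 0 0 0;0.5 0 16 0 0 0;0.5 0 21 0 0 0;0.5 0 24 0 0 0;0.5 0 26 0 0 0;0.5 0 27 0 0 0;0.5 0 28 0 0 0;0.5 0 28 0 0 0")

```text
time: 6.58
position: [0.5053, -0.0817, 0.0777]
tool_rot: [1.0, 0.008, -0.0, -0.0]
ft_force: [0.8, 0.8, -1.1]
grip_width: 0.0172
grip_force: 25.0
```

>>> move_arm(series="0 0 0.5 0 0 0;0 0 1 0 0 0;0 0 1.5 0 0 0;0 0 2 0 0 0;0 0 2 0 0 0;0 0 2 0 0 0")

```text
time: 7.08
position: [0.5053, -0.0817, 0.0758]
tool_rot: [1.0, 0.008, 0.0, -0.0]
ft_force: [0.2, 0.4, -2.1]
grip_width: 0.0176
grip_force: 25.0
```

>>> move_arm(series="0 0 0.5 0 0 0;0 0 1 0 0 0;0 0 1.5 0 0 0;0 0 2 0 0 0;0 0 2 0 0 0;0 0 2 0 0 0")

```text
time: 7.58
position: [0.5052, -0.0817, 0.0737]
tool_rot: [1.0, 0.008, -0.0, -0.0]
ft_force: [0.1, -0.1, -2.2]
grip_width: 0.0176
grip_force: 25.0
```

>>> move_arm(series="0 0 0.5 0 0 0;0 0 1 0 0 0;0 0 1.5 0 0 0;0 0 2 0 0 0;0 0 2 0 0 0;0 0 2 0 0 0")

```text
time: 8.08
position: [0.5054, -0.0817, 0.0724]
tool_rot: [1.0, 0.008, 0.0, 0.0]
ft_force: [-0.5, 1.8, 5.6]
grip_width: 0.0178
grip_force: 25.0
```

>>> move_arm(series="0 0 0 0 0 0;0 0 0 0 0 0;0 0 0 0 0 0;0 0 0 0 0 0;0 0 0 0 0 0", jaw=0.5)

```text
time: 8.5
position: [0.5052, -0.0817, 0.0716]
tool_rot: [1.0, 0.008, -0.0, -0.0]
ft_force: [-0.7, 0.5, 0.4]
grip_width: 0.0404
grip_force: 0.0
```

>>> move_arm(series="0 0 -20 0 0 0;0 0 -60 0 0 0;0 0 -100 0 0 0;0 0 -140 0 0 0;0 0 -170 0 0 0;-60 0 -170 0 0 0;-60 0 -170 0 0 0;-60 0 -170 0 0 0")

```text
time: 9.17
position: [0.4406, -0.0812, 0.2419]
tool_rot: [1.0, 0.008, -0.002, -0.001]
ft_force: [-0.2, 0.5, 0.2]
grip_width: 0.0439
grip_force: 0.0
```

```bash
python3 - <<'E'
from h import *
c=robot.camera("wrist"); cv2.imwrite("pics/w5.png",cv2.resize(c["img"][:,:,::-1][0:240,150:450],None,fx=2.5,fy=2.5))
tips(c,"magnet","magnet_red_end","cradle","hub")
plan(.42,.343,.25,36)
E
```

```text
magnet [([0.507, -0.081, 0.043], 0.78), ([0.555, -0.356, -0.0], 0.23)]
magnet_red_end [([0.553, -0.079, 0.053], 0.75)]
cradle [([0.456, 0.159, 0.036], 0.98), ([0.227, -0.38, 0.044], 0.85), ([0.505, -0.084, 0.041], 0.67)]
hub [([0.46, 0.201, 0.036], 0.88), ([0.506, -0.023, 0.042], 0.69)]
plan [ -19.7 -426.3   -8.5] [  0.   -0.1 -35.1] t 9.42
```

View pics/w5.png

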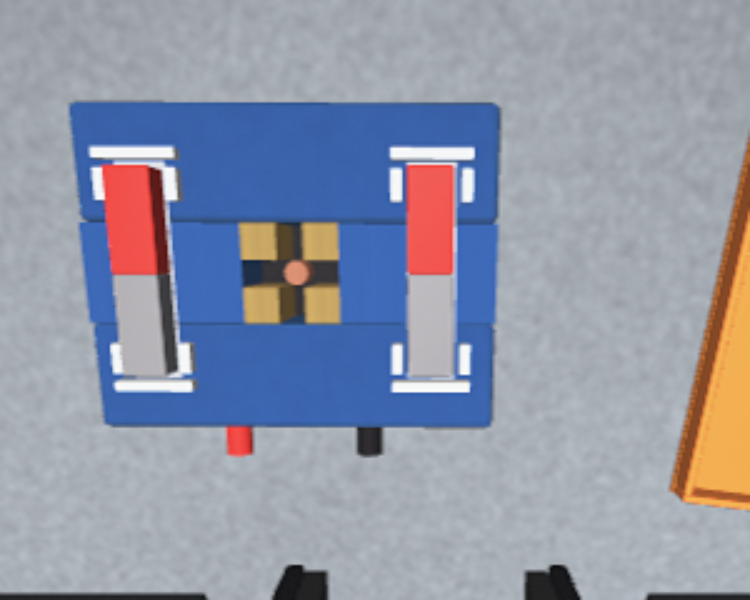

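>>> move_arm(series="-15 -425 0 0 0 0;-15 -425 0 0 0 0;-15 -425 0 0 0 0;-15 -425 0 0 0 0;-15 -425 0 0 0 0;-15 -425 0 0 0 0;-15 -425 0 0 0 0;-15 -425 0 0 0 0", jaw=0.65)

```text
time: 10.08
position: [0.4286, 0.253, 0.2414]
tool_rot: [1.0, 0.008, 0.0, -0.0]
ft_force: [0.8, -0.2, -0.8]
grip_width: 0.0563
grip_force: 0.0
```

```bash
python3 - <<'E'
from h import *
plan(.425,.343,.25,.8)
E
```

```text
plan [ -2.2 -90.1  -8.6] [-0.  -0.   0.1] t 10.08
```

>>> move_arm(series="-2 -90 -9 0 0 0;-2 -90 -9 0 0 0;-2 -90 -9 0 0 0;-2 -90 -9 0 0 0;-2 -90 -9 0 0 0;-2 -90 -9 0 0 0")

```text
time: 10.58
position: [0.4248, 0.339, 0.25]
tool_rot: [1.0, 0.007, -0.001, 0.001]
ft_force: [0.8, -1.4, -0.7]
grip_width: 0.0565
grip_force: 0.0
```

```bash
python3 - <<'E'
from h import *
c=robot.camera("wrist"); cv2.imwrite("pics/w6.png",cv2.resize(c["img"][:,:,::-1][20:260,170:470],None,fx=2.5,fy=2.5,interpolation=2))
np.savez("w6.npz",mtx=c["mtx"],W=c["world_to_cam"])
tips(c,"rotor","rotor_knob","rotor_rest")
hsv=cv2.cvtColor(c["img"],cv2.COLOR_RGB2HSV)
y=(hsv[...,0]>20)&(hsv[...,0]<34)&(hsv[...,1]>150)
print(blob(c,y&(hsv[...,2]>200),.102))
o=robot.get_obs();print(o["position"],R.from_quat(o["tool_rot"]).as_euler("zyx",degrees=True))
E
```

```text
rotor [([0.476, 0.347, 0.001], 0.75)]
rotor_knob [([0.474, 0.346, 0.09], 0.89)]
rotor_rest []
(array([473.9, 345. ]), array([23. , 23.1]), 50.9, array([313., 132.]))
[0.42522038 0.33882858 0.25067815] [-7.60679242e-01 -2.97532793e-02  1.79974250e+02]
```

View pics/w6.png

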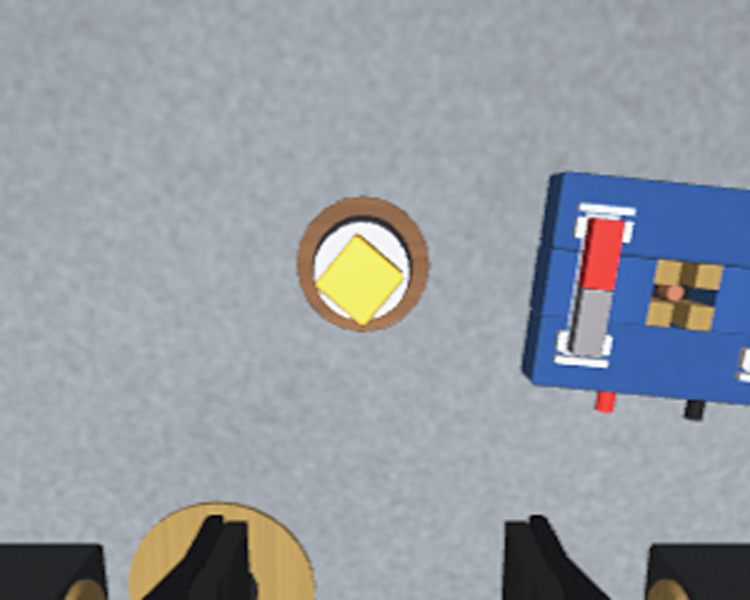

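Knob is a diamond centred at (360,279) in the crop, ≈(0.474, 0.345), yaw ≈51°.

```bash
python3 - <<'E'
from h import *
plan(.474,.345,.16,50.9)
E
```

```text
plan [48.9 -5.6 90.7] [  0.    0.  -50.1] t 10.78
```

>>> move_arm(series="49 -5.5 60 0 0 -50;49 -5.5 80 0 0 -50;49 -5.5 91 0 0 -50;49 -5.5 91 0 0 -50;49 -5.5 91 0 0 -50;49 -5.5 91 0 0 -50;49 -5.5 91 0 0 -50;49 -5.5 91 0 0 -50")

```text
time: 11.45
position: [0.4742, 0.3455, 0.1597]
tool_rot: [0.903, 0.43, -0.0, 0.0]
ft_force: [-0.7, -0.2, 0.8]
grip_width: 0.0563
grip_force: 0.0
```

```bash
python3 - <<'E'
from h import *
c=robot.camera("wrist"); cv2.imwrite("pics/w7.png",c["img"][:,:,::-1])
hsv=cv2.cvtColor(c["img"],cv2.COLOR_RGB2HSV)
y=(hsv[...,0]>20)&(hsv[...,0]<34)&(hsv[...,1]>150)
print(blob(c,y&(hsv[...,2]>200),.102)); tips(c,"rotor_knob")
plan(.474,.345,.092,50.9)
E
```

```text
(array([474. , 345.1]), array([22.8, 22.3]), 51.0, array([320., 219.]))
rotor_knob [([0.477, 0.348, 0.09], 0.74)]
plan [-0.7  0.4 67.9] [ 0.  -0.  -0.3] t 11.55
```

Consistent. Descend, grip firmly, wait, then lift.

>>> move_arm(series="-0.5 0.5 20 0 0 -0.3;-0.5 0.5 40 0 0 -0.3;-0.5 0.5 55 0 0 -0.3;-0.5 0.5 64 0 0 -0.3;-0.5 0.5 68 0 0 -0.3;-0.5 0.5 68 0 0 -0.3")

```text
time: 12.05
position: [0.4736, 0.3455, 0.0911]
tool_rot: [0.902, 0.431, -0.001, -0.0]
ft_force: [0.0, 0.9, 0.9]
grip_width: 0.0566
grip_force: 0.0
```

>>> move_arm(series="0 0 0 0 0 0;0 0 0 0 0 0;0 0 0 0 0 0;0 0 0 0 0 0;0 0 0 0 0 0;0 0 0 0 0 0;0 0 0 0 0 0;0 0 0 0 0 0", jaw=0, newtons=45)

```text
time: 12.72
position: [0.4741, 0.3459, 0.0921]
tool_rot: [0.902, 0.432, 0.0, -0.0]
ft_force: [0.8, -0.6, 1.2]
grip_width: 0.0235
grip_force: 44.9
```

>>> move_arm(series="0 0 0 0 0 0;0 0 0 0 0 0")

```text
time: 12.88
position: [0.4742, 0.3459, 0.0921]
tool_rot: [0.902, 0.432, 0.0, 0.0]
ft_force: [-0.8, -0.5, 3.3]
grip_width: 0.0236
grip_force: 44.9
```

>>> move_arm(series="0 0 -10 0 0 0;0 0 -30 0 0 0;0 0 -60 0 0 0;0 0 -85 0 0 0;0 0 -100 0 0 0;0 0 -100 0 0 0;0 0 -100 0 0 0")

```text
time: 13.47
position: [0.4738, 0.3459, 0.1924]
tool_rot: [0.902, 0.432, 0.001, 0.0]
ft_force: [0.5, 0.2, -0.9]
grip_width: 0.0237
grip_force: 44.9
```

```bash
python3 - <<'E'
from h import *
plan(.5066,-.0252,.192,.8)
E
```

```text
plan [-2.686e+02  2.581e+02  2.000e-01] [ 0.  -0.1 50.4] t 13.47
```

>>> move_arm(series="-25 24 0 0 0 6;-50 48 0 0 0 12;-75 72 0 0 0 18;-100 96 0 0 0 24;-125 120 0 0 0 30;-150 144 0 0 0 36;-175 168 0 0 0 42;-200 192 0 0 0 46")

```text
time: 14.13
position: [0.4965, 0.0681, 0.19]
tool_rot: [0.999, 0.043, -0.002, -0.0]
ft_force: [0.7, -0.6, -2.0]
grip_width: 0.0238
grip_force: 44.9
```

```bash
python3 - <<'E'
from h import *
plan(.5066,-.0252,.192,.8)
E
```

```text
plan [ 2.  93.9 -2.1] [-0.   0.2  4.1] t 14.13
```

>>> move_arm(series="1 25 0 0 0 2;1 50 -1 0 0 4;2 75 -2 0 0 4;2 86 -2 0 0 4;2 92 -2 0 0 4;2 92 -2 0 0 4;2 92 -2 0 0 4;2 92 -2 0 0 4")

```text
time: 14.8
position: [0.5078, -0.0205, 0.1933]
tool_rot: [1.0, 0.011, -0.001, -0.0]
ft_force: [-0.6, 0.0, -2.2]
grip_width: 0.0236
grip_force: 44.9
```

```bash
python3 - <<'E'
from h import *
plan(.5066,-.0252,.192,.8)
c=robot.camera("wrist"); cv2.imwrite("pics/w8.png",c["img"][:,:,::-1])
np.savez("w8.npz",mtx=c["mtx"],W=c["world_to_cam"])
tips(c,"hub","rotor","rotor_knob")
c=robot.camera("scene");tips(c,"hub","rotor","rotor_knob")
hsv=cv2.cvtColor(cv2.imread("pics/w8.png")[:,:,::-1].copy(),cv2.COLOR_RGB2HSV)
d=np.load("w8.npz");c=dict(mtx=d["mtx"],world_to_cam=d["W"])
y=(hsv[...,0]>20)&(hsv[...,0]<34)&(hsv[...,1]>150)&(hsv[...,2]>200)
print(blob(c,y,.202))
E
```

```text
plan [-1.3  4.7  1.3] [-0.1  0.1  0.5] t 14.8
hub [([0.503, -0.02, 0.044], 0.91), ([0.461, 0.201, 0.03], 0.67), ([0.507, -0.082, 0.044], 0.31)]
rotor [([0.51, -0.02, 0.102], 0.98), ([0.504, -0.021, 0.042], 0.56)]
rotor_knob [([0.511, -0.022, 0.19], 0.56)]
hub [([0.506, -0.026, 0.045], 0.92), ([0.468, 0.2, 0.033], 0.92), ([0.213, -0.321, 0.044], 0.61), ([0.505, -0.024, 0.193], 0.25), ([0.512, -0.079, 0.043], 0.21)]
rotor [([0.508, -0.024, 0.11], 0.83), ([0.552, -0.081, 0.053], 0.48)]
rotor_knob [([0.505, -0.024, 0.195], 0.9)]
(array([515.2, -20.8]), array([ 6.6, 23.1]), 1.4, array([320., 253.]))
```

View pics/w8.png

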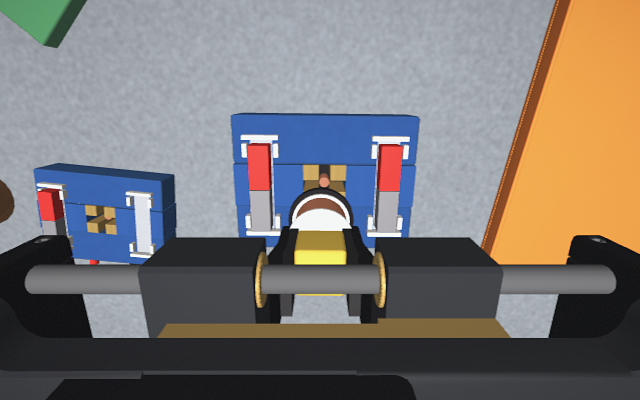

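The rotor hangs upright above the hub (rotor col 320, hub col ≈325), so it needs about 4–5 mm more to the right, as planned.

>>> move_arm(series="-1 4.2 1 0 0 0.5;-1 4.2 1 0 0 0.5;-1 4.2 1 0 0 0.5;-1 4.2 1 0 0 0.5")

```text
time: 15.53
position: [0.5076, -0.0262, 0.1928]
tool_rot: [1.0, 0.006, -0.0, -0.0]
ft_force: [-0.1, -0.3, -1.9]
grip_width: 0.0235
grip_force: 44.9
```

```bash
python3 - <<'E'
from h import *
plan(.5066,-.0247,.192,.8)
c=robot.camera("wrist")
plan(.5066,-.0247,.192,.8)
print(c["img"][150:275:3,320].tolist())
def rowof(n,z):
    return np.round(ray(c,320,n,z)[:2]*1000,1)
for n in range(244,272,4): print(n,rowof(n,.202))
b=c["img"].astype(int); br=(b[...,0]>150)&(b[...,1]>110)&(b[...,2]<120)&(b[...,0]-b[...,2]>70)
br[:, :280]=0; br[:,370:]=0; br[225:]=0
ys,xs=np.nonzero(br); print(xs.min(),xs.max(),ys.min(),ys.max())
print(ray(c,xs.min(),ys.min(),.044),ray(c,xs.max(),ys.min(),.044))
E
```

```text
plan [-0.9 -1.5  0.8] [-0.   0.  -0.1] t 15.53
plan [-0.9 -1.5  0.8] [-0.   0.  -0.1] t 15.58
[[61, 102, 177], [61, 102, 176], [60, 101, 176], [60, 100, 175], [58, 99, 172], [52, 47, 48], [51, 49, 52], [50, 49, 52], [127, 80, 62], [151, 96, 76], [220, 145, 115], [220, 145, 115], [190, 125, 102], [40, 39, 43], [44, 43, 45], [251, 252, 253], [131, 75, 53], [138, 86, 66], [139, 88, 67], [137, 89, 70], [247, 248, 249], [245, 246, 246], [245, 246, 246], [245, 246, 246], [244, 246, 246], [245, 246, 246], [245, 246, 247], [151, 121, 40], [159, 131, 55], [161, 132, 56], [161, 133, 56], [163, 134, 56], [165, 136, 57], [175, 144, 61], [245, 234, 100], [244, 242, 107], [244, 241, 108], [244, 241, 107], [160, 152, 70], [79, 79, 81], [98, 98, 100], [110, 110, 112]]
244 [521.5 -26.6]
248 [519.5 -26.6]
252 [517.5 -26.6]
256 [515.5 -26.6]
260 [513.5 -26.7]
264 [511.5 -26.7]
268 [509.4 -26.7]
297 338 165 195
[ 0.52643138 -0.00501008  0.044     ] [ 0.52691202 -0.04294948  0.044     ]
```

>>> move_arm(series="0.2 -1.8 20 0 0 0;0.2 -1.8 35 0 0 0;0.2 -1.8 45 0 0 0;0.2 -1.8 52 0 0 0;0.2 -1.8 56 0 0 0;0.2 -1.8 57 0 0 0;0.2 -1.8 57 0 0 0;0.2 -1.8 57 0 0 0")

```text
time: 16.25
position: [0.5082, -0.0243, 0.1362]
tool_rot: [1.0, 0.006, 0.001, 0.0]
ft_force: [0.9, -0.2, -1.7]
grip_width: 0.0232
grip_force: 44.9
```

```bash
python3 - <<'E'
from h import *
plan(.5078,-.0245,.134,.8)
c=robot.camera("scene");tips(c,"hub","rotor","rotor_knob")
E
```

```text
plan [-0.4  0.1  2.2] [ 0.  -0.1 -0.1] t 16.25
hub [([0.47, 0.2, 0.033], 0.98), ([0.507, -0.027, 0.045], 0.91), ([0.212, -0.319, 0.044], 0.65)]
rotor [([0.509, -0.028, 0.051], 0.7), ([0.55, 0.029, 0.054], 0.27)]
rotor_knob [([0.504, -0.026, 0.141], 0.84)]
```

Descend gently, watching force.

>>> move_arm(series="0 0 1.5 0 0 0;0 0 3 0 0 0;0 0 4.5 0 0 0;0 0 6 0 0 0;0 0 7 0 0 0;0 0 7 0 0 0")

```text
time: 16.95
position: [0.5075, -0.0242, 0.1284]
tool_rot: [1.0, 0.006, -0.0, -0.0]
ft_force: [0.1, -0.6, -1.3]
grip_width: 0.0238
grip_force: 44.9
```

>>> move_arm(series="0 0 1.5 0 0 0;0 0 3 0 0 0;0 0 4.5 0 0 0;0 0 6 0 0 0;0 0 8 0 0 0;0 0 8 0 0 0")

```text
time: 17.45
position: [0.5075, -0.0242, 0.1204]
tool_rot: [1.0, 0.006, -0.0, -0.0]
ft_force: [-0.3, -0.5, -1.6]
grip_width: 0.0236
grip_force: 44.9
```

Meshed freely. On to the pin and home.

>>> move_arm(series="0 0 1.5 0 0 0;0 0 3 0 0 0;0 0 4.5 0 0 0;0 0 6 0 0 0;0 0 8 0 0 0;0 0 9 0 0 0;0 0 9 0 0 0")

```text
time: 18.03
position: [0.508, -0.0243, 0.112]
tool_rot: [1.0, 0.006, 0.0, 0.0]
ft_force: [-1.1, 1.3, 5.7]
grip_width: 0.0236
grip_force: 44.9
```

>>> move_arm(series="0 0 1 0 0 0;0 0 2 0 0 0;0 0 3 0 0 0;0 0 4 0 0 0;0 0 4.5 0 0 0;0 0 4.5 0 0 0;0 0 4.5 0 0 0", newtons=55)

```text
time: 18.62
position: [0.508, -0.0243, 0.1081]
tool_rot: [1.0, 0.006, 0.001, 0.0]
ft_force: [-1.3, -0.0, 7.9]
grip_width: 0.0237
grip_force: 54.9
```

>>> move_arm(series="0 0 0.5 0 0 0;0 0 1 0 0 0;0 0 1.5 0 0 0;0 0 1.5 0 0 0;0 0 1.5 0 0 0;0 0 1.5 0 0 0")

```text
time: 19.12
position: [0.5081, -0.0244, 0.108]
tool_rot: [1.0, 0.006, 0.001, 0.0]
ft_force: [-4.1, 0.4, 20.0]
grip_width: 0.0236
grip_force: 54.9
```

>>> move_arm(series="0 0 0 0 0 0;0 0 0 0 0 0;0 0 0 0 0 0;0 0 0 0 0 0;0 0 0 0 0 0;0 0 0 0 0 0")

```text
time: 19.62
position: [0.5081, -0.0243, 0.108]
tool_rot: [1.0, 0.006, 0.001, 0.0]
ft_force: [-3.6, 0.7, 18.9]
grip_width: 0.0235
grip_force: 54.9
```

```bash
python3 - <<'E'
from h import *
c=robot.camera("scene");tips(c,"rotor","rotor_knob","magnet")
o=robot.get_obs();print(o["position"],o["ft_force"],o["grip_force"])
print(robot.hand_in())
E
```

```text
rotor [([0.508, -0.027, 0.026], 0.73), ([0.552, -0.361, 0.004], 0.59)]
rotor_knob [([0.506, -0.027, 0.106], 0.72), ([0.453, -0.449, 0.003], 0.45)]
magnet [([0.511, -0.082, 0.044], 0.66), ([0.662, -0.436, 0.007], 0.18)]
[ 0.5080862  -0.02433507  0.10799483] [-3.14203257  0.26910647 19.47470827] 54.91096593439579
the job is handed in; nothing more can be done
None
```

I handed the job in at about 19.7 s: the magnet lies in the empty cradle with its red end matching the fitted one, and the rotor is meshed and pressed home (about 19 N down), still gripped at 55 N; no verdict came back.

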